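Snap the cover onto the storage case

TASK

The blue cover lies loose on the clips of the grey storage case. Press it down on its yellow corner pads, working round corner by corner rather than all at once, until all four clips have snapped fully home and the cover sits flush on the case. Do not press on the clear window, and leave the bowl, trays and nippers where they are.

Things in the scene. Friction and masses are not known exactly. Their poses are not given: they have to be found in the camera images.
- case: Grey open case of glass pieces, 180 (its x) x 130 (its y) x 60 mm high, fixed on the worktop. Origin: centre of its underside; z up. Four orange sprung catches, 24 mm long, stand 6 mm out of its long sides at x = +-68, 44 mm up. Passing one takes about 4 to 10 N of push on the pad above it; home, the clip holds by itself.
- cover: Blue cover that clips on, 194 (x) x 156 (y) mm, 8 mm thick, 0.3 kg, in two halves joined by black flexible strips across its middle, so each corner clicks home separately. Origin: centre of its underside; axes as the case's. A clip tongue 28 mm long hangs at each corner (x +-68, y +-74) and rests on a catch: the underside starts about 10 mm above the case's rim; home it lies on the rim.
- window: Clear pane in the middle of the cover (opening 110 x 70 mm), its top 4 mm below the frame's top. Delicate: not to be pressed. Origin: that of the cover.
- pad_near_left (a point): Centre of the top of the yellow round thumb pad (30 mm across, 2 mm proud of the frame) on one corner of the cover, at x = -68, y = +57 mm, z = 10 mm in the cover's frame. Fully home it is 70 mm above the worktop, at the start about 80 mm; pressing other corners may raise it some mm.
- pad_near_right (a point): Centre of the top of the yellow round thumb pad (30 mm across, 2 mm proud of the frame) on one corner of the cover, at x = -68, y = -57 mm, z = 10 mm in the cover's frame. Fully home it is 70 mm above the worktop, at the start about 80 mm; pressing other corners may raise it some mm.
- pad_far_left (a point): Centre of the top of the yellow round thumb pad (30 mm across, 2 mm proud of the frame) on one corner of the cover, at x = +68, y = +57 mm, z = 10 mm in the cover's frame. Fully home it is 70 mm above the worktop, at the start about 80 mm; pressing other corners may raise it some mm.
- pad_far_right (a point): Centre of the top of the yellow round thumb pad (30 mm across, 2 mm proud of the frame) on one corner of the cover, at x = +68, y = -57 mm, z = 10 mm in the cover's frame. Fully home it is 70 mm above the worktop, at the start about 80 mm; pressing other corners may raise it some mm.
- green_bowl: Green bowl of glass pieces, 192 mm across, 59 mm high, left of the case; bystander. Origin: centre of its underside.
- foil_tray_a: Foil tray of glass pieces, 133 x 171 x 51 mm, left of the case; bystander. Origin: centre of its underside.
- foil_tray_b: Foil tray of glass pieces, 123 x 170 x 52 mm, right of the case; bystander. Origin: centre of its underside.
- nippers: Red-handled nippers, 189 mm long, lying flat on the right; bystander. Origin: middle of the underside.

How it is judged:
By the outcome, as a careful person would: the job done as asked, in the order asked, and still so for the second after the job is handed in, with the robot touching nothing.
It also fails if it takes over 43 s, if anything falls off the work surface, if the arm or the gripper's body presses on something with over 40 N, if the wrist force passes 120 N, or if a joint passes its speed limit or range.

ROBOT

A 6-joint arm with a two-finger parallel gripper is mounted at the origin on a cart in front of the work surface, level with it; the furniture and walls round the work are solid. World frame = base frame: x ahead of the robot, y to its left, z up, the work surface at z = 0. Lengths are in m, angles in rad, forces in N, time in s.
With the tool pointing down it reaches from about 0.35 to 1 m from the base axis. Payload 7.1 kg.
Tool frame: the origin (TCP) lies midway between the tips of the shut fingers; the grasp point (between the pads) lies 19 mm behind it; z points along the fingers, y is the line along which they close (so a half turn about z gives the same grasp; the last joint's range is limited). The gripper opens to 85 mm and grips with 20 to 120 N. Pads are 22 mm wide; open, the fingers measure 114 mm over their backs; the gripper's body (76 mm by 85 mm) begins 54 mm behind the grasp point. The pads swing forward as they close: fully open they stand 13 mm farther back than shut.
Start: joints at [-1.151, 0.423, 1.63, -0, 1.089, -0.019], TCP at [0.266, -0.566, 0.231] pointing down, gripper open.
Joint ranges: [-3, 3], [-0.9, 2.11], [0.09, 2.58], [-1.31, 4.45], [0.11, 2.69], [-2.54, 2.54]. Speed limits (rad/s): [2.39, 2.39, 3.01, 3.14, 3.14, 3.14].

INTERFACE

Orientations are given as a unit quaternion [w, x, y, z].
In Python, from workcell import env gives the robot as it stands.
- The arm moves only by the tool creep_tool, called after "Request:" by a JSON object that holds its "api" and its "payload". Schema: {"type":"object","properties":{"plan":{"type":"array","items":{"type":"array","prefixItems":[{"type":"array","items":{"type":"number"},"minItems":3,"maxItems":3},{"type":"array","items":{"type":"number"},"minItems":3,"maxItems":3},{"type":"number"}],"minItems":3,"maxItems":3},"minItems":1,"maxItems":10},"grip_n":{"type":"number"},"only":{"type":"string"},"quiet":{"type":"boolean"},"lines":{"type":"string"}},"required":["plan"],"additionalProperties":false}. plan is a list of rows, 1 to 10 of them, each written [[rx, ry, rz], [dx, dy, dz], opening]: a rotation vector rx, ry, rz in parts of the range, where 1.0 means 2 rad, then dx, dy, dz in a scale on which 1.0 is 1 m, then the finger opening in m; each row is the pose to reach, as a shift and turn from the pose commanded when the call began, along the tool's axes at that moment; what a row does not reach only later rows make up. A row lasts 1/10 s, in which the tool goes at most 0.05 m and 0.15 rad, less where a joint would pass 70% of its speed; a pose out of reach is approached as far as the arm can. The fingers move at their own pace and stop on an object; grip_n is the grip in N (left out, the last holds). Time passes only in rows, so rows that do not move let the fingers close. The tool returns the time, the measured TCP pose, the force, the opening and the grip force at its end. only (a regular expression) keeps the lines of the reply that match it, lines (a string "A,B") keeps lines A to B, and quiet returns only ok. A shift or turn number past 1, either way, is cut back to 1. Input that does not fit is refused with a message, and nothing moves.
- env.read_state(): the state, without advancing time (a new reading comes with each control period).
- env.camera(name): name is "scene" or "top" or "wrist"; returns the picture (384x512x3 uint8, red, green, blue); there is no depth.
- env.camera_params(name): a dict with "camera_matrix" (3x3 intrinsics, pixels), "camera_from_world" (4x4, takes a point from world to camera coordinates). Camera axes: x right, y up, looking along -z (the intrinsics and any distortion apply to the point x, -y, -z); pixel columns grow to the right and rows downward; lengths in m; the calibration is good to about 2 mm. A picture is of the moment at which its call begins: read the wrist's pose just before it. camera_params takes no time and is no camera call; for the wrist camera it gives the pose at the moment of the call.
- env.finish_job(): hands the job in; it is judged then, once.
The state is a dict: "clock": time; "joints": joint angles; "qd": joint speeds; "effort": joint torques, N m; "eef_pos": TCP position; "ee_rot": TCP orientation; "contact_force": force on the tool from outside, world axes, zero at the start; "ft_torque": the same for the moment, N m; "opening": finger opening in m; "grasp_force": force on a finger pad.
Only numpy, scipy, OpenCV 4.12 (cv2) and the standard library are available. Lean on these libraries where they do the work, as an engineer would, in place of code of your own. Each camera call takes 0.05 s, during which the arm holds its last target. There are 200 camera calls.

## Working session

There is one attempt and no reset: what is moved stays moved. The work goes in short steps, Python scripts to look and compute and a tool call to move; the robot and the scene stay as the last step left them, time stands still between calls to the robot, and variables do not carry over. Pictures are saved under pics/ and viewed, at most 10 in all, crops included, and the job is handed in when it is done.

```bash
mkdir -p pics; ls; cat > h.py <<'E'
import numpy as np, cv2
from workcell import env
def ray(name,uv,z,P=None):
    P=P or env.camera_params(name); K=np.array(P["camera_matrix"]); T=np.array(P["camera_from_world"])
    d=np.linalg.inv(K)@np.array([uv[0],uv[1],1.]); d=np.array([d[0],-d[1],-d[2]])
    R=T[:3,:3]; o=-R.T@T[:3,3]; w=R.T@d
    return o+w*(z-o[2])/w[2]
def yellow(name,img):
    h=cv2.cvtColor(img,cv2.COLOR_RGB2HSV)
    m=cv2.inRange(h,(20,120,110),(36,255,255))
    n,l,s,c=cv2.connectedComponentsWithStats(m)
    return [(s[i,4],c[i],s[i,:4]) for i in range(1,n) if s[i,4]>40]
E
python3 - <<'E'
from h import *
print(env.read_state())
a=[]
for n in ("top","scene"):
    im=env.camera(n); P=env.camera_params(n); cv2.imwrite(f"pics/{n}0.png",im[:,:,::-1]); print(P.keys())
    a.append(im)
    for ar,c,b in yellow(n,im): print(n,ar,c.round(1),b,ray(n,c,.08).round(4))
cv2.imwrite("pics/both.png",cv2.resize(np.hstack(a),(800,300))[:,:,::-1])
E
```

```text
pics
workcell.py
{'clock': 0.0, 'joints': array([-1.15100054e+00,  4.23834605e-01,  1.63070520e+00, -1.01073680e-05,
        1.08860236e+00, -1.89879571e-02]), 'qd': array([-0.00118878, -0.00130269,  0.00062915, -0.00056266,  0.0001417 ,
       -0.0008776 ]), 'effort': array([ 2.64718466e-03, -5.57384276e+01, -2.81743705e+01,  1.72519062e-04,
        7.18483032e-03, -4.91742412e-06]), 'eef_pos': array([ 0.26532538, -0.56527272,  0.23054362]), 'ee_rot': array([-7.58357504e-04,  9.76029176e-01,  2.17638339e-01, -1.58612650e-04]), 'contact_force': array([-0.62341006,  1.51448232, -0.26537031]), 'ft_torque': array([ 0.0100733 , -0.01532317, -0.00567789]), 'grasp_force': 0.0, 'opening': 0.08536693002914235}
dict_keys(['camera_matrix', 'camera_from_world'])
top 69 [357.3  86.5] [349  82  16   8] [ 0.8882 -0.3661  0.08  ]
top 46 [372.9  87.1] [366  83  16   7] [ 0.8848 -0.4174  0.08  ]
top 53 [238.5 147.1] [235 144   8   8] [0.689  0.0301 0.08  ]
top 56 [204.8 157.8] [201 154   9   8] [0.6557 0.1397 0.08  ]
top 58 [251.1 185.7] [247 182   9   8] [ 0.5599 -0.0089  0.08  ]
top 59 [217.3 196.8] [213 193   9   9] [0.5261 0.0996 0.08  ]
dict_keys(['camera_matrix', 'camera_from_world'])
```

View pics/top0.png

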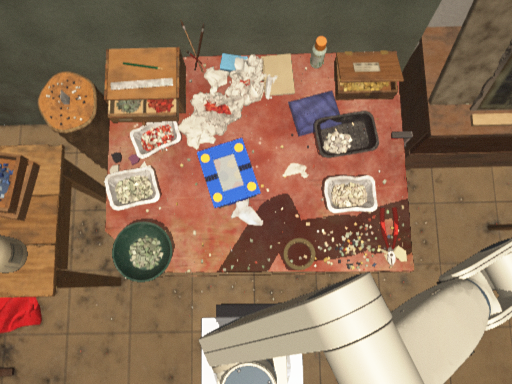

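View pics/scene0.png

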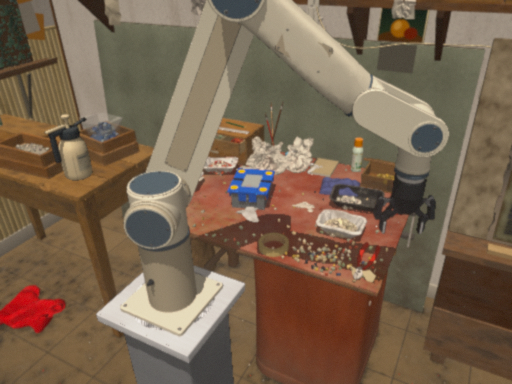

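The top view shows the blue cover with its four pads near pixels (238,147), (205,158), (251,186) and (217,197). The scene view shows the arm clear, on the right. The pad spacing checks out at about 135 x 114 mm. I'll move over near_right with the fingers closing.

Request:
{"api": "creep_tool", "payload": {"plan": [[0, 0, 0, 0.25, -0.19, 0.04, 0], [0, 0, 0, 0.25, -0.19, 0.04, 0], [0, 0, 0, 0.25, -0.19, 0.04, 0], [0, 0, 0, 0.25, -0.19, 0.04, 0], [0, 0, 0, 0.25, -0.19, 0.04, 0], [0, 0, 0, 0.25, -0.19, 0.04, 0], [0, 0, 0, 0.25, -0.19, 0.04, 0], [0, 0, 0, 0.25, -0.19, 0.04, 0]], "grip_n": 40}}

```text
refused: plan[0]: [0, 0, 0, 0.25, -0.19, 0.04, 0] is too long (schema: maxItems 3). Nothing was moved.
```

I used the wrong layout. The manual says rows with the three-number parts in brackets of their own; once more.

Request:
{"api": "creep_tool", "payload": {"plan": [[[0, 0, 0], [0.25, -0.19, 0.04], 0], [[0, 0, 0], [0.25, -0.19, 0.04], 0], [[0, 0, 0], [0.25, -0.19, 0.04], 0], [[0, 0, 0], [0.25, -0.19, 0.04], 0], [[0, 0, 0], [0.25, -0.19, 0.04], 0], [[0, 0, 0], [0.25, -0.19, 0.04], 0], [[0, 0, 0], [0.25, -0.19, 0.04], 0], [[0, 0, 0], [0.25, -0.19, 0.04], 0]], "grip_n": 40}}

```text
clock: 0.9
eef_pos: [0.4116, -0.2852, 0.1907]
ee_rot: [-0.001, 0.976, 0.219, -0.0]
contact_force: [-0.4, 0.4, -0.1]
opening: 0.0002
grasp_force: 0.0
```

Request:
{"api": "creep_tool", "payload": {"plan": [[[0, 0, 0], [0.25, -0.19, 0.05], 0], [[0, 0, 0], [0.25, -0.19, 0.05], 0], [[0, 0, 0], [0.25, -0.19, 0.05], 0], [[0, 0, 0], [0.25, -0.19, 0.05], 0], [[0, 0, 0], [0.25, -0.19, 0.05], 0], [[0, 0, 0], [0.25, -0.19, 0.05], 0], [[0, 0, 0], [0.25, -0.19, 0.05], 0], [[0, 0, 0], [0.25, -0.19, 0.05], 0]]}}

```text
clock: 1.7
eef_pos: [0.5575, -0.0083, 0.1408]
ee_rot: [-0.0, 0.976, 0.219, -0.0]
contact_force: [-0.3, 0.5, -0.3]
opening: -0.0
grasp_force: 0.0
```

```bash
cat >> h.py <<'E'
def look(n,name,pts=()):
    P=env.camera_params(n); im=env.camera(n); cv2.imwrite(f"pics/{name}.png",im[:,:,::-1])
    for ar,c,b in yellow(n,im): print(n,ar,c.round(1),b,"z80",ray(n,c,.08,P).round(4),"z70",ray(n,c,.07,P).round(4)[:2])
def rel(p):
    from scipy.spatial.transform import Rotation as R
    s=env.read_state(); q=s["ee_rot"]; return R.from_quat(np.roll(q,-1)).inv().apply(np.array(p)-s["eef_pos"]).round(4)
E
python3 -c "
from h import *
look('wrist','w1')
print(rel([.560,-.009,.08]),env.read_state()['ee_rot'])"
```

```text
wrist 185 [120.6   2.9] [105   0  32   8] z80 [0.6463 0.1317 0.08  ] z70 [0.6472 0.137 ]
wrist 1319 [291.4  15.5] [270   0  44  36] z80 [0.6875 0.0275 0.08  ] z70 [0.6905 0.0276]
wrist 1001 [119.1 182.2] [101 165  37  35] z80 [0.5277 0.0976 0.08  ] z70 [0.5228 0.1012]
wrist 72 [296.  178.3] [292 173  10  11] z80 [ 0.5901 -0.0272  0.08  ] z70 [ 0.5883 -0.0297]
wrist 907 [261.  201.5] [244 186  35  33] z80 [ 0.5608 -0.0107  0.08  ] z70 [ 0.5576 -0.0124]
wrist 56 [ 68.6 250.1] [ 65 246   8  10] z80 [0.4506 0.1193 0.08  ] z70 [0.4419 0.124 ]
[0.0033 0.0008 0.0609] [ 9.61180038e-05  9.75874741e-01  2.18330598e-01 -4.80566636e-04]
```

View pics/w1.png

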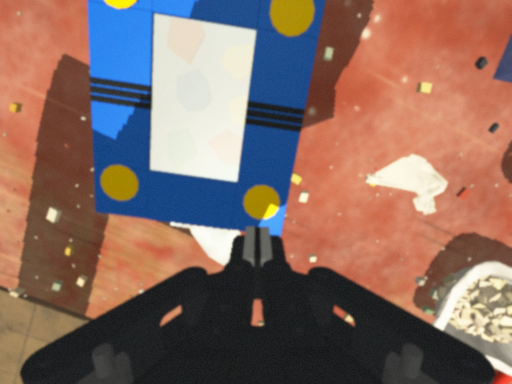

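The wrist view shows the cover intact on the case, with the near pads at (119,182) and (261,201). Both views agree to about 2 mm. The shut fingertips sit just above near_right, so I'll press it now.

Request:
{"api": "creep_tool", "payload": {"plan": [[[0, 0, 0], [0.003, 0.002, 0.03], 0], [[0, 0, 0], [0.003, 0.002, 0.055], 0], [[0, 0, 0], [0.003, 0.002, 0.06], 0], [[0, 0, 0], [0.003, 0.002, 0.063], 0], [[0, 0, 0], [0.003, 0.002, 0.066], 0]]}}

```text
clock: 2.25
eef_pos: [0.5604, -0.0119, 0.0767]
ee_rot: [0.001, 0.976, 0.217, 0.0]
contact_force: [-1.8, -4.3, 6.8]
opening: -0.0003
grasp_force: 3.2
```

Request:
{"api": "creep_tool", "payload": {"plan": [[[0, 0, 0], [0, 0, 0.002], 0], [[0, 0, 0], [0, 0, 0.004], 0], [[0, 0, 0], [0, 0, 0.004], 0]]}}

```text
clock: 2.55
eef_pos: [0.5604, -0.0103, 0.0718]
ee_rot: [-0.0, 0.976, 0.217, 0.0]
contact_force: [0.0, 0.5, -1.0]
opening: 0.0001
grasp_force: 0.1
```

Request:
{"api": "creep_tool", "payload": {"plan": [[[0, 0, 0], [0, 0, 0.001], 0], [[0, 0, 0], [0, 0, 0.002], 0], [[0, 0, 0], [0, 0, 0.002], 0]]}}

```text
clock: 2.85
eef_pos: [0.5606, -0.0102, 0.0711]
ee_rot: [0.0, 0.976, 0.218, 0.0]
contact_force: [-5.0, -3.4, 17.9]
opening: 0.0001
grasp_force: 8.9
```

Request:
{"api": "creep_tool", "payload": {"plan": [[[0, 0, 0], [0, 0, 0.001], 0], [[0, 0, 0], [0, 0, 0.001], 0]]}}

```text
clock: 3.05
eef_pos: [0.5606, -0.0102, 0.0709]
ee_rot: [0.0, 0.976, 0.218, 0.0]
contact_force: [-8.9, -3.6, 26.4]
opening: 0.0001
grasp_force: 13.4
```

Near_right stops dead at 70.9 mm, with force building against the rim, so it is home. Next is near_left.

Request:
{"api": "creep_tool", "payload": {"plan": [[[0, 0, 0], [0, 0, -0.045], 0], [[0, 0, 0], [0.006, -0.045, -0.045], 0], [[0, 0, 0], [0.012, -0.09, -0.045], 0], [[0, 0, 0], [0.016, -0.113, -0.045], 0], [[0, 0, 0], [0.016, -0.113, -0.04], 0]]}}

```text
clock: 3.55
eef_pos: [0.5263, 0.1018, 0.1089]
ee_rot: [-0.0, 0.976, 0.219, 0.001]
contact_force: [-0.0, 0.5, -0.6]
opening: 0.0003
grasp_force: 0.0
```

```bash
python3 -c "
from h import *
look('wrist','w2')
print(rel([.5268,.0985,.07]))"
```

```text
wrist 1023 [300.1  10.5] [275   0  52  26] z80 [0.651  0.1339 0.08  ] z70 [0.6543 0.1339]
wrist 1907 [493.   28.9] [471   0  41  57] z80 [0.6897 0.031  0.08  ] z70 [0.6952 0.0251]
wrist 49 [113.4 129.6] [110 126   9   8] z80 [0.5436 0.2093 0.08  ] z70 [0.5406 0.2137]
wrist 955 [266.9 217. ] [246 202  41  33] z80 [0.5314 0.0963 0.08  ] z70 [0.5277 0.0941]
wrist 984 [415.3 234.1] [397 218  38  34] z80 [ 0.5646 -0.0045  0.08  ] z70 [ 0.5628 -0.0126]
wrist 43 [156.8 280.9] [154 276   7  10] z80 [0.4493 0.1483 0.08  ] z70 [0.4408 0.1491]
[-0.0003  0.0019  0.0378]
```

View pics/w2.png

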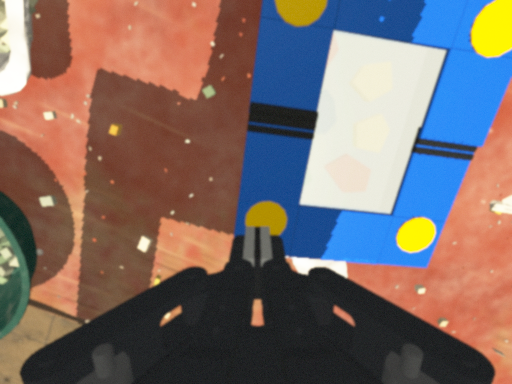

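The view shows the near_left pad at (267,217), right at the fingertips, and near_right at (415,234), lying lower. I'll press near_left.

Request:
{"api": "creep_tool", "payload": {"plan": [[[0, 0, 0], [0.001, 0.002, 0.02], 0], [[0, 0, 0], [0.001, 0.002, 0.026], 0], [[0, 0, 0], [0.001, 0.002, 0.029], 0], [[0, 0, 0], [0.001, 0.002, 0.032], 0], [[0, 0, 0], [0.001, 0.002, 0.035], 0], [[0, 0, 0], [0.001, 0.002, 0.038], 0]]}}

```text
clock: 4.2
eef_pos: [0.5284, 0.0975, 0.0711]
ee_rot: [-0.0, 0.976, 0.217, -0.0]
contact_force: [-12.2, 1.7, 41.4]
opening: -0.0002
grasp_force: 21.0
```

Request:
{"api": "creep_tool", "payload": {"plan": [[[0, 0, 0], [0, 0, 0.001], 0], [[0, 0, 0], [0, 0, 0.002], 0], [[0, 0, 0], [0, 0, 0.002], 0]]}}

```text
clock: 4.5
eef_pos: [0.5285, 0.0976, 0.0711]
ee_rot: [-0.0, 0.976, 0.217, -0.0]
contact_force: [-11.1, 1.8, 32.6]
opening: 0.0004
grasp_force: 16.6
```

Near_left is home too. Next is far_left.

Request:
{"api": "creep_tool", "payload": {"plan": [[[0, 0, 0], [0, 0, -0.045], 0], [[0, 0, 0], [0.04, 0.005, -0.045], 0], [[0, 0, 0], [0.08, 0.01, -0.045], 0], [[0, 0, 0], [0.12, 0.015, -0.045], 0], [[0, 0, 0], [0.132, 0.017, -0.045], 0], [[0, 0, 0], [0.132, 0.017, -0.045], 0]]}}

```text
clock: 5.1
eef_pos: [0.6566, 0.1383, 0.1131]
ee_rot: [0.0, 0.976, 0.217, 0.0]
contact_force: [0.1, 0.0, -0.4]
opening: 0.0
grasp_force: 0.0
```

```bash
python3 -c "
from h import *
look('wrist','w3')
look('top','t3')
print(rel([.655,.138,.08]))"
```

```text
wrist 974 [258.7 214.5] [239 199  40  33] z80 [0.6593 0.1379 0.08  ] z70 [0.6556 0.136 ]
wrist 1067 [412.4 236.6] [393 220  40  34] z80 [0.691  0.0291 0.08  ] z70 [0.689  0.0211]
top 49 [358.2  86.1] [351  82  14   8] z80 [ 0.8894 -0.3692  0.08  ] z70 [ 0.8937 -0.3714]
top 55 [238.5 147.2] [235 144   8   8] z80 [0.6886 0.0299 0.08  ] z70 [0.6916 0.0303]
top 55 [251.5 186.3] [248 183   8   8] z80 [ 0.5578 -0.0099  0.08  ] z70 [ 0.5599 -0.0098]
[0.0013 0.0003 0.0326]
```

View pics/w3.png

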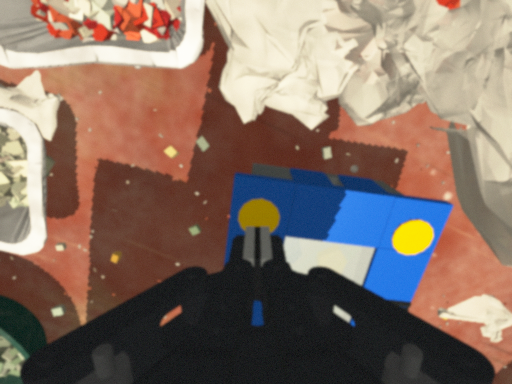

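The far_left pad at (259,215) is directly under the tips, and far_right is at (412,237). I'll press far_left.

Request:
{"api": "creep_tool", "payload": {"plan": [[[0, 0, 0], [0.001, 0, 0.022], 0], [[0, 0, 0], [0.001, 0, 0.03], 0], [[0, 0, 0], [0.001, 0, 0.033], 0], [[0, 0, 0], [0.001, 0, 0.036], 0], [[0, 0, 0], [0.001, 0, 0.039], 0], [[0, 0, 0], [0.001, 0, 0.041], 0]]}}

```text
clock: 5.8
eef_pos: [0.6559, 0.1388, 0.0726]
ee_rot: [0.0, 0.976, 0.218, 0.0]
contact_force: [-0.1, -0.0, 0.1]
opening: 0.0001
grasp_force: 0.0
```

Request:
{"api": "creep_tool", "payload": {"plan": [[[0, 0, 0], [0, 0, 0.001], 0], [[0, 0, 0], [0, 0, 0.002], 0], [[0, 0, 0], [0, 0, 0.003], 0], [[0, 0, 0], [0, 0, 0.003], 0]]}}

```text
clock: 6.2
eef_pos: [0.6563, 0.1388, 0.0707]
ee_rot: [0.0, 0.976, 0.218, 0.0]
contact_force: [-4.3, -1.0, 9.9]
opening: -0.0002
grasp_force: 5.0
```

Request:
{"api": "creep_tool", "payload": {"plan": [[[0, 0, 0], [0, 0, 0.001], 0], [[0, 0, 0], [0, 0, 0.002], 0], [[0, 0, 0], [0, 0, 0.002], 0]]}}

```text
clock: 6.5
eef_pos: [0.6564, 0.1387, 0.0704]
ee_rot: [0.0, 0.976, 0.218, 0.0]
contact_force: [-9.4, -2.7, 22.5]
opening: -0.0001
grasp_force: 11.4
```

Request:
{"api": "creep_tool", "payload": {"plan": [[[0, 0, 0], [0, 0, -0.045], 0], [[0, 0, 0], [-0.006, 0.045, -0.045], 0], [[0, 0, 0], [-0.012, 0.09, -0.045], 0], [[0, 0, 0], [-0.016, 0.114, -0.045], 0], [[0, 0, 0], [-0.016, 0.114, -0.045], 0]]}}

```text
clock: 7.0
eef_pos: [0.6911, 0.0254, 0.1126]
ee_rot: [0.0, 0.976, 0.216, 0.001]
contact_force: [0.3, 0.1, -0.4]
opening: 0.0001
grasp_force: 0.0
```

```bash
python3 -c "
from h import *
look('wrist','w4')
print(rel([.689,.029,.08]))"
```

```text
wrist 1128 [ 95.  190.1] [ 76 172  39  37] z80 [0.6633 0.1346 0.08  ] z70 [0.6578 0.139 ]
wrist 1084 [249.8 212.2] [231 195  40  36] z80 [0.693  0.0316 0.08  ] z70 [0.6892 0.0301]
[-0.0006 -0.0021  0.0323]
```

View pics/w4.png

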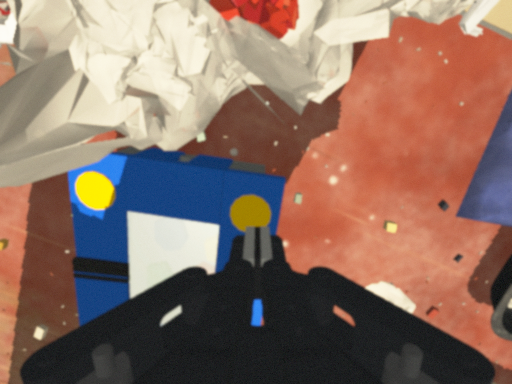

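The far_right pad is at (250,212), about 4 mm left of the tips, and far_left at (95,190) is lower. I'll press far_right with a 4 mm correction.

Request:
{"api": "creep_tool", "payload": {"plan": [[[0, 0, 0], [0, -0.004, 0.022], 0], [[0, 0, 0], [0, -0.004, 0.03], 0], [[0, 0, 0], [0, -0.004, 0.033], 0], [[0, 0, 0], [0, -0.004, 0.036], 0], [[0, 0, 0], [0, -0.004, 0.039], 0], [[0, 0, 0], [0, -0.004, 0.041], 0]]}}

```text
clock: 7.65
eef_pos: [0.6887, 0.0331, 0.0716]
ee_rot: [0.0, 0.976, 0.218, 0.0]
contact_force: [0.7, -1.2, 0.2]
opening: 0.0003
grasp_force: 0.0
```

Request:
{"api": "creep_tool", "payload": {"plan": [[[0, 0, 0], [0, 0, 0.001], 0], [[0, 0, 0], [0, 0, 0.002], 0], [[0, 0, 0], [0, 0, 0.003], 0], [[0, 0, 0], [0, 0, 0.004], 0], [[0, 0, 0], [0, 0, 0.004], 0]]}}

```text
clock: 8.15
eef_pos: [0.6888, 0.0328, 0.07]
ee_rot: [-0.0, 0.976, 0.218, 0.0]
contact_force: [-7.6, 0.3, 18.0]
opening: -0.0002
grasp_force: 9.1
```

Far_right is home at 70.0 mm. I'll back off and check all four corners.

Request:
{"api": "creep_tool", "payload": {"plan": [[[0, 0, 0], [0, 0, -0.05], 0], [[0, 0, 0], [-0.02, -0.01, -0.1], 0], [[0, 0, 0], [-0.07, -0.03, -0.12], 0], [[0, 0, 0], [-0.12, -0.055, -0.14], 0], [[0, 0, 0], [-0.17, -0.08, -0.15], 0], [[0, 0, 0], [-0.17, -0.08, -0.16], 0], [[0, 0, 0], [-0.17, -0.08, -0.16], 0], [[0, 0, 0], [-0.17, -0.08, -0.16], 0]]}}

```text
clock: 8.95
eef_pos: [0.5011, 0.0328, 0.2283]
ee_rot: [0.0, 0.976, 0.218, 0.001]
contact_force: [-0.5, 0.0, -0.5]
opening: 0.0
grasp_force: 0.0
```

```bash
python3 -c "
from h import *
look('wrist','w5'); look('scene','s5')
im=cv2.imread('pics/s5.png'); cv2.imwrite('pics/s5c.png',cv2.resize(im[150:230,200:310],(770,560),interpolation=cv2.INTER_CUBIC))"
```

```text
wrist 490 [342.5   8.3] [329   0  29  20] z80 [0.6836 0.029  0.08  ] z70 [0.6875 0.0277]
wrist 532 [213.5 128.3] [201 116  26  26] z80 [0.5298 0.0969 0.08  ] z70 [0.5284 0.098 ]
wrist 490 [315.  142.3] [303 130  25  26] z80 [ 0.5626 -0.008   0.08  ] z70 [ 0.5623 -0.0105]
scene 49 [279.9 248.1] [271 237  17  17] z80 [ 0.2541 -0.2252  0.08  ] z70 [ 0.2658 -0.2198]
```

View pics/w5.png

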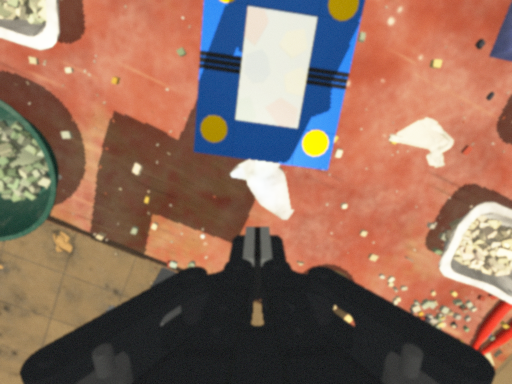

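View pics/s5c.png

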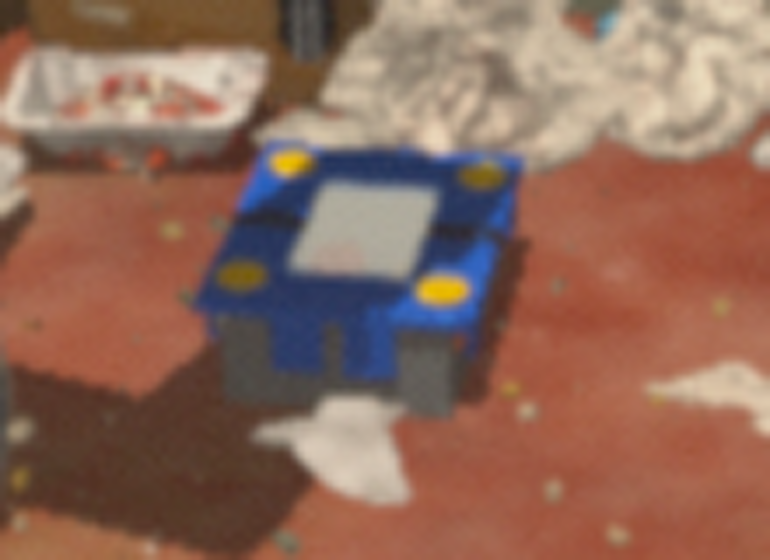

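The view shows a level cover. The near pads are 113.7 mm apart at z = 70 (114 true), against 110 mm at z = 80, so both are down. I'll check the far pair the same way from slightly forward.

Request:
{"api": "creep_tool", "payload": {"plan": [[[0, 0, 0], [0.045, 0, 0], 0], [[0, 0, 0], [0.07, -0.01, 0], 0], [[0, 0, 0], [0.07, -0.01, 0], 0], [[0, 0, 0], [0.07, -0.01, 0], 0]]}}

```text
clock: 9.45
eef_pos: [0.5599, 0.0717, 0.226]
ee_rot: [-0.0, 0.976, 0.218, -0.001]
contact_force: [-0.5, -0.5, -0.4]
opening: 0.0003
grasp_force: 0.0
```

```bash
python3 -c "
from h import *
P=env.camera_params('wrist'); im=env.camera('wrist')
c=[c for a,c,b in yellow('wrist',im) if a>300]
print(np.round(c,1))
for z in (.07,.075,.08):
    p=np.array([ray('wrist',k,z,P)[:2] for k in c]); print(z,p.round(4).tolist(),np.linalg.norm(p[:,None]-p[None],axis=2).round(4).tolist())"
```

```text
[[238.5  62.6]
 [347.5  79.2]
 [224.9 188.7]
 [320.5 201.3]]
0.07 [[0.658, 0.1384], [0.6917, 0.03], [0.5284, 0.0981], [0.5622, -0.0105]] [[0.0, 0.1135, 0.1357, 0.177], [0.1135, 0.0, 0.1769, 0.1356], [0.1357, 0.1769, 0.0, 0.1138], [0.177, 0.1356, 0.1138, 0.0]]
0.075 [[0.6575, 0.1378], [0.6906, 0.0312], [0.5301, 0.0982], [0.5634, -0.0086]] [[0.0, 0.1116, 0.1334, 0.1741], [0.1116, 0.0, 0.1739, 0.1333], [0.1334, 0.1739, 0.0, 0.1119], [0.1741, 0.1333, 0.1119, 0.0]]
0.08 [[0.6571, 0.1372], [0.6896, 0.0324], [0.5318, 0.0983], [0.5645, -0.0067]] [[0.0, 0.1097, 0.1311, 0.1711], [0.1097, 0.0, 0.171, 0.1311], [0.1311, 0.171, 0.0, 0.1099], [0.1711, 0.1311, 0.1099, 0.0]]
```

All spacings match pads at 70 mm (114, 136 and 177 mm), so all four corners are home and I'll hand it in.

```bash
python3 -c "
from workcell import env
print(env.finish_job())"
```

```text
the job is handed in; nothing more can be done
None
```

I pressed all four pads home one at a time (near right, near left, far left, far right); wrist-camera pad spacings put every pad at about 70 mm, so the cover is flush, and I handed the job in at about 9.5 s with the arm clear.

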